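# Scoop the dropped parts out from under the instrument riser

## Task

Three small parts, a white clip-on ferrite, a green ferrite ring and a coaxial adapter with a red collar, have rolled under the wire deck of the instrument riser. Slide the flat bench scoop in under the front lip, gather all three in its pan without touching them with the fingers, and set the loaded scoop back down flat with its pan wholly on the blue mat, then let go. Leave the mouse, the power brick and the bottle where they stand.

Things in the scene. Friction and masses are not known exactly. Their poses are not given: they have to be found in the camera images.
- riser: Fixed instrument riser: grey closed cable box 150 mm deep, 300 wide, 76 high; an open wire deck stands out 115 mm from its front. Origin on the bench, mid-width; x points level in under the deck, from the open front to the box; y along the width; z up. Two 10 mm square front posts at x = -52, y = +-145 mm. A small amplifier stands on the box, x = 90 to 190 mm, 121 mm high.
- riser_lip (a point): Middle of the lower edge of the blue front lip, at x = -60 mm in the riser's frame, same axes. The lip is a 3 mm strip over the full width, from 62 to 76 mm above the bench; the clear opening below is 280 mm wide and 62 mm high. Deck wires 3.6 mm thick, 24.5 mm apart, 71 to 75 mm up: the bench is seen between them from above. Nothing stands on the wires.
- riser_stop (a point): Foot of the stop, mid-width, at x = +55 mm in the riser's frame, same axes. The stop is the flat upright front of the cable box at the back of the space under the deck, 115 mm behind the lip. The floor there is bare bench.
- mat: Fixed flat blue mat, 160 mm (its x) by 170 mm (its y), 2 mm thick, on the bench; origin on the bench at its centre.
- scoop: Loose bench scoop, 120 g, polished aluminium pan, red handle; starts flat on the mat. Origin: underside of the pan, mid-width; x forward to the nose, y left, z up. Pan flat below from x = -47 to 45, 110 mm wide (106 inside), floor 2 mm. Side walls 3 mm high at x = 40 rising to 24 at x = -38; back wall 24 mm high at x = -46. It stands on its pan alone; centre of mass near x = -27, z = 10 mm.
- scoop_nose (a point): Middle of the open front edge: x = 45, y = 0, z = 0 in the scoop's frame. Bevelled: 1.2 mm thick here, rising to a 3 mm ridge at x = 38.5. The pan is slick (friction about 0.18, other things 0.6): parts trapped between nose and stop ride up over the nose with a few newtons and then rest on or near the ridge; tip the nose up about 14 degrees and they slide to the back wall.
- scoop_grip (a point): Grip point on the handle's axis: x = -112, y = 0, z = 49 mm in the scoop's frame, same axes. The handle is a straight bar 16 mm wide (along y), 14 mm thick, rising to the rear from x = -47, z = 18 to x = -165, z = 75 mm; pinch it across its width from above. With the nose at the stop, this point is 42 mm outside the lip; pushed hard there, the bar shifts in the hand.
- pan_fl (a point): Underside corner of the pan, front left: x = 45, y = 55, z = 0 mm in the scoop's frame.
- pan_fr (a point): Underside corner of the pan, front right: x = 45, y = -55, z = 0 mm.
- pan_rl (a point): Underside corner of the pan, rear left: x = -47, y = 55, z = 0 mm.
- pan_rr (a point): Underside corner of the pan, rear right: x = -47, y = -55, z = 0 mm.
- clip_core: White clip-on ferrite: rounded block 34 x 20 x 20 mm with a dark cable hole along x, 30 g, loose on the bench under the deck. Origin at its centre, 10 mm above the bench.
- ring_core: Green ferrite ring lying flat: 30 mm across, 12 mm high, rounded edges, 22 g, loose under the deck. Origin at its centre, 6 mm above the bench.
- adapter: Nickel-plated coaxial adapter lying on its side: barrel 14.4 mm thick and 40 mm long along x, with a 14 mm long ten-sided red collar 20 mm across in the middle, 35 g, loose under the deck. Origin at its centre, 9.5 mm above the bench.
- mouse: Black computer mouse, loose, 105 mm (x) by 60 by 36 mm high, to be left alone. Origin on the bench at its centre.
- psu_brick: Grey power brick, loose, 95 mm (x) by 48 by 32 mm high, to be left alone. Origin on the bench at its centre.
- cleaner_bottle: White bottle with a blue cap, loose, upright, 52 mm across, 150 mm high, to be left alone. Origin on the bench at its centre.
Mind the look-alikes: they are no part of the job. Of the things that look like the mat, the larger one is meant.

How it is judged:
On the way, in this order (a step that is already met when the one before it is completed fails the run):
1. the scoop's nose is under the deck, at least 20 mm in behind the front lip (x of scoop_nose in the frame of riser between -0.04 and 0.06 m and y of scoop_nose in the frame of riser between -0.14 and 0.14 m and height (world z) of scoop_nose below 0.06 m), for 0.1 s.
2. all three parts lie in the scoop's pan (x of clip_core in the frame of scoop between -0.045 and 0.038 m and y of clip_core in the frame of scoop between -0.053 and 0.053 m and z of clip_core in the frame of scoop between 0.002 and 0.04 m and x of ring_core in the frame of scoop between -0.045 and 0.038 m and y of ring_core in the frame of scoop between -0.053 and 0.053 m and z of ring_core in the frame of scoop between 0.002 and 0.04 m and x of adapter in the frame of scoop between -0.045 and 0.038 m and y of adapter in the frame of scoop between -0.053 and 0.053 m and z of adapter in the frame of scoop between 0.002 and 0.04 m), for 0.2 s.
At the end, for the whole second after the job is handed in: The scoop stands released, still and flat (under 3 degrees of tilt, underside within 6 mm of the bench), each pan corner on the blue mat (at most 3 mm over its edge), and the centres of all three parts lie at rest inside the pan, between back wall, side walls and ridge (all of step 2 and x of pan_fl in the frame of mat between -0.083 and 0.083 m and y of pan_fl in the frame of mat between -0.088 and 0.088 m and x of pan_fr in the frame of mat between -0.083 and 0.083 m and y of pan_fr in the frame of mat between -0.088 and 0.088 m and x of pan_rl in the frame of mat between -0.083 and 0.083 m and y of pan_rl in the frame of mat between -0.088 and 0.088 m and x of pan_rr in the frame of mat between -0.083 and 0.083 m and y of pan_rr in the frame of mat between -0.088 and 0.088 m and height (world z) of scoop below 0.006 m and angle between scoop's own z axis and vertical below 0.05 rad and linear speed of scoop below 0.01 m/s and contact force between the fingers and scoop below 0.1 N and linear speed of each of clip_core, ring_core, adapter below 0.02 m/s); the robot touches nothing.
It fails at once if a part is touched by the fingers (more than 0.5 N) (contact force between the fingers and clip_core above 0.5 N or contact force between the fingers and ring_core above 0.5 N or contact force between the fingers and adapter above 0.5 N).
It fails at once if the mouse, the power brick or the bottle is moved more than 15 mm (distance of any of mouse, psu_brick, cleaner_bottle from where it was at the start of the episode above 0.015 m).
It fails at once if the bottle is tipped (angle between cleaner_bottle's own z axis and vertical above 0.35 rad).
It also fails if it takes over 72 s, if anything falls off the work surface, if the arm or the gripper's body presses on something with over 40 N, if the wrist force passes 120 N, or if a joint passes its speed limit or range.

## Robot

A 7-joint arm with a two-finger parallel gripper is mounted at the origin on the work surface. World frame = base frame: x ahead of the robot, y to its left, z up, the work surface at z = 0. Lengths are in m, angles in rad, forces in N, time in s.
With the tool pointing down it reaches from about 0.425 to 0.825 m from the base axis. Payload 3.6 kg.
Tool frame: the origin (TCP) lies at the very end of the fingers, on their centre line; the grasp point (between the pads) lies bot.tcp_to_grasp behind it (bot.tcp_to_grasp is the distance from the TCP to the grasp point, in m); z points along the fingers, y is the line along which they close (so a half turn about z gives the same grasp; the last joint's range is limited). The gripper opens to 93 mm and grips with 3 to 60 N. Pads are 15 mm wide; open, the fingers measure 128 mm over their backs; the gripper's body (75 mm by 188 mm) begins 65 mm behind the grasp point.
Start: joints at [1.238, 0.615, -0.013, 1.423, 0.008, 1.103, -0.04], TCP at [0.196, -0.62, 0.219] pointing down, gripper open.
Joint ranges: [-3.12, 3.12], [-0.3, 2.06], [-1.34, 1.32], [0.26, 2.42], [-1.36, 4.5], [0.01, 1.98], [-2.84, 2.84]. Speed limits (rad/s): [2.79, 2.79, 3.14, 3.14, 3.14, 3.14, 3.14].

## Interface

Orientations are given as a rotation vector (axis times angle).
In Python, from bench import bot gives the robot as it stands.
- The arm moves only by the tool drive_tool, never from a script. Its argument "rows" is one flat list of numbers, 5 for each row, row after row: the shift along the world's x, y, z each as a share of 0.3 m, from -1 to 1, then the turn about the world's z as a share of 0.5 rad, from -1 to 1, then the gripper command: -1 is fully open, 1 is shut, values between are in proportion. In form: [x, y, z, roll, hand, x, y, z, roll, hand, ...]. A call has exactly 5 rows; each row shifts and turns the commanded pose from where the row before left it; what a row does not reach is not made up. A row lasts 1/12 s, in which the tool goes at most 41.7 mm and 7.16 degrees, less where a joint would pass 70% of its speed; a pose out of reach is approached as far as the arm can. A call with a number of a shift or a turn outside -1 to 1 is refused whole. A call with a gripper value outside its range is refused whole. The fingers move at their own pace and stop on an object; the grip force is fixed at half the most. Time passes only in rows, so rows that do not move let the fingers close, or fill a call up. It gives the time, the measured TCP pose, the force, the opening and the grip force at its end, in the units of the state.
- bot.observe(): the state, without advancing time (a new reading comes with each control period).
- bot.capture(name): name is "side" or "top"; returns the picture (420x560x3 uint8, blue, green, red); there is no depth.
- bot.camera_model(name): a dict with "mtx" (3x3 intrinsics, pixels), "dist_coeffs" ([k1, k2, p1, p2, k3] as OpenCV has them; the pictures are not rectified), "origin" and "orientation" of the camera in the world. Camera axes: x right, y down, z forward; pixel columns grow to the right and rows downward; lengths in m; the calibration is good to about 2 mm. A picture is of the moment at which its call begins. camera_model takes no time and is no camera call.
- bot.finish_job(): hands the job in; it is judged then, once.
The state is a dict: "time": time; "qpos": joint angles; "joint_velocities": joint speeds; "tau": joint torques, N m; "eef_pos": TCP position; "ee_rot": TCP orientation; "wrist_force": force on the tool from outside, world axes, zero at the start; "torque": the same for the moment, N m; "finger_gap": opening from 0.0 (shut) to 1.0 (fully open); "gripper_force": force on a finger pad.
Only numpy, scipy, OpenCV 4.12 (cv2) and the standard library are available. Lean on these libraries where they do the work, as an engineer would, in place of code of your own. Each camera call takes 0.05 s, during which the arm holds its last target. There are 200 camera calls.

## Working session

There is one attempt and no reset: what is moved stays moved. The work goes in short steps, Python scripts to look and compute and a tool call to move; the robot and the scene stay as the last step left them, time stands still between calls to the robot, and variables do not carry over. Pictures are saved under pics/ and viewed, at most 10 in all, crops included, and the job is handed in when it is done.

Besides the shell and the picture viewer there is one more tool, called after ">>>" as name(argument=value, ...) on one line, values as JSON. drive_tool: Moves the arm, as the interface text tells. Shift numbers are shares of 0.3 m and turn numbers shares of 0.5 rad, none past 1 either way. Its arguments: {"type":"object","properties":{"rows":{"type":"array"}},"required":["rows"]}

```bash
mkdir -p pics; ls; python3 - <<'E'
from bench import bot
import cv2
for n in("top","side"):
    cv2.imwrite(f"pics/{n}0.png",bot.capture(n)); m=bot.camera_model(n); print(n,m)
print(bot.observe(),bot.tcp_to_grasp)
E
```

```text
pics
top {'mtx': array([[539.7729414 ,   0.        , 270.19697599],
       [  0.        , 539.7729414 , 203.97078253],
       [  0.        ,   0.        ,   1.        ]]), 'dist_coeffs': array([-0.00066918,  0.        ,  0.        ,  0.        ,  0.        ]), 'origin': array([0.32281227, 0.09153572, 1.31012142]), 'orientation': array([-2.12501131,  2.14871147, -0.17212254])}
side {'mtx': array([[383.57161816,   0.        , 273.91038053],
       [  0.        , 383.57161816, 215.49837528],
       [  0.        ,   0.        ,   1.        ]]), 'dist_coeffs': array([-0.10146902,  0.        ,  0.        ,  0.        ,  0.        ]), 'origin': array([0.22311441, 0.87421297, 0.71439425]), 'orientation': array([-0.45121757,  2.62451266, -1.30992941])}
{'time': 0.1, 'qpos': array([ 1.23751473,  0.61581678, -0.01261436,  1.42469994,  0.0081095 ,
        1.10340583, -0.04038369]), 'joint_velocities': array([-4.51899294e-05, -1.68609978e-03,  9.75357495e-04, -2.39280396e-03,
        1.00706841e-03,  1.23316891e-03,  2.16194700e-03]), 'tau': array([ 1.60406031e-03, -4.60043800e+01,  2.10428224e-01, -1.66243941e+01,
       -6.11170661e-02,  1.69825373e-02,  1.08238930e-04]), 'eef_pos': array([ 0.19609173, -0.618984  ,  0.21761356]), 'ee_rot': array([-3.10246556e+00, -4.79790970e-01,  6.04462989e-04]), 'wrist_force': array([-0.02573749, -0.06077514,  0.64550512]), 'torque': array([ 0.00744544, -0.00263639, -0.00878628]), 'gripper_force': 0.0, 'finger_gap': 1.002641480456293} 0.0188
```

View pics/top0.png

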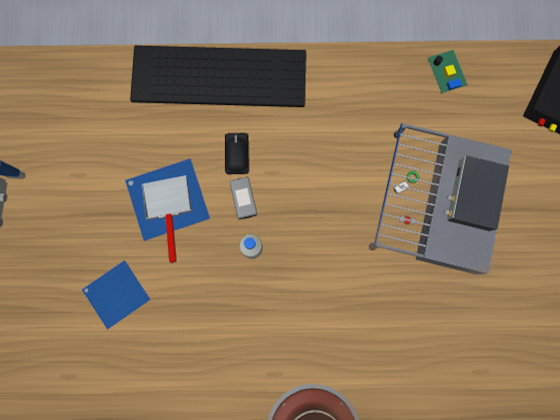

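View pics/side0.png

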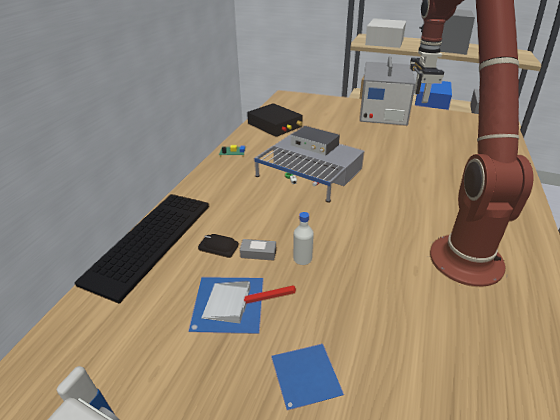

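The top view shows the large mat at (167,200) with the scoop on it, handle pointing down to (172,262). The riser is on the right with its front lip on the left edge (posts at about (400,132) and (373,247)). Parts: ring (413,177), clip (402,187), adapter (407,220). Mouse (237,153), brick (243,197) and bottle (251,245) stand in between. The side view agrees.

```bash
cat > h.py <<'E'
from bench import bot
import cv2, numpy as np
R=lambda v: cv2.Rodrigues(np.array(v,float))[0]
def ray(n,uv,z):
    m=bot.camera_model(n); p=cv2.undistortPoints(np.array(uv,float).reshape(-1,1,2),m["mtx"],m["dist_coeffs"]).reshape(-1,2)
    d=np.c_[p,np.ones(len(p))]@R(m["orientation"]).T; o=m["origin"]
    return (o+d*((z-o[2])/d[:,2])[:,None])[:,:2]
def mask(im,lo,hi): return cv2.inRange(cv2.cvtColor(im,cv2.COLOR_BGR2HSV),lo,hi)
def blobs(m,amin):
    c,_=cv2.findContours(m,cv2.RETR_EXTERNAL,cv2.CHAIN_APPROX_NONE)
    return sorted([k for k in c if cv2.contourArea(k)>amin],key=cv2.contourArea,reverse=True)
E
python3 - <<'E'
from h import *
np.set_printoptions(precision=4,suppress=True)
im=bot.capture("top")
b=blobs(mask(im,(100,120,60),(120,255,255)),30)
for k in b[:6]: 
    r=cv2.boxPoints(cv2.minAreaRect(k)); print("blue",cv2.contourArea(k),r.tolist()); print(ray("top",r,.002).tolist())
b=blobs(mask(im,(0,150,80),(8,255,255))|mask(im,(172,150,80),(180,255,255)),5)
for k in b[:6]:
    r=cv2.boxPoints(cv2.minAreaRect(k)); print("red",cv2.contourArea(k),r.tolist())
b=blobs(mask(im,(45,100,60),(80,255,255)),5)
for k in b[:4]: print("green",cv2.contourArea(k),cv2.minAreaRect(k))
c=im[120:280,360:520]; cv2.imwrite("pics/a.png",np.hstack([cv2.resize(c,(520,520),interpolation=cv2.INTER_CUBIC),cv2.resize(im[150:280,120:190],(280,520),interpolation=cv2.INTER_CUBIC)]))
E
```

```text
blue 2331.5 [[80.76924133300781, 289.1538391113281], [123.92308044433594, 260.3846130371094], [150.07691955566406, 299.6153869628906], [106.92308044433594, 328.3846130371094]]
[[0.3342957040104325, 0.5473558000621775], [0.4018425304577089, 0.4461682035529725], [0.3078031352365038, 0.38065565584060546], [0.24180451814474954, 0.48121720875910506]]
blue 2242.5 [[123.80000305175781, 180.39999389648438], [189.49998474121094, 158.5], [209.3999786376953, 218.19998168945312], [143.6999969482422, 240.0999755859375]]
[[0.5990848124468722, 0.4529048575277411], [0.6529090203572285, 0.2910372795292169], [0.5023492773524739, 0.24039998493536086], [0.45043875784529497, 0.3996891659941776]]
blue 129.0 [[0.0, 175.0], [0.0, 161.0], [18.0, 161.0], [18.0, 175.0]]
[[0.6162320962155314, 0.7604882115507493], [0.6518969520769831, 0.7629702000361196], [0.6513847490159832, 0.7180999906010583], [0.615724857588701, 0.7158097481405991]]
blue 95.5 [[446.0000305175781, 82.00000762939453], [459.2000427246094, 77.60001373291016], [461.7000427246094, 85.10001373291016], [448.5000305175781, 89.50000762939453]]
[[0.845
[... 471 characters left out ...]
71.55862426757812, 213.70347595214844], [175.55862426757812, 261.7034912109375], [168.68966674804688, 262.27587890625]]
red 33.5 [[537.1033325195312, 124.24136352539062], [540.0689086914062, 116.82757568359375], [545.4137573242188, 118.96549987792969], [542.4481811523438, 126.37928771972656]]
red 8.0 [[404.0, 221.0], [409.0, 221.0], [409.0, 223.0], [404.0, 223.0]]
green 746.5 ((447.1380615234375, 71.14076232910156), (38.056854248046875, 25.837242126464844), 68.74949645996094)
green 28.5 ((412.9588317871094, 173.935302734375), (11.605780601501465, 6.18251895904541), 12.52880859375)
green 13.0 ((410.8529968261719, 180.58822631835938), (8.246211051940918, 2.6678919792175293), 14.03624439239502)
```

View pics/a.png

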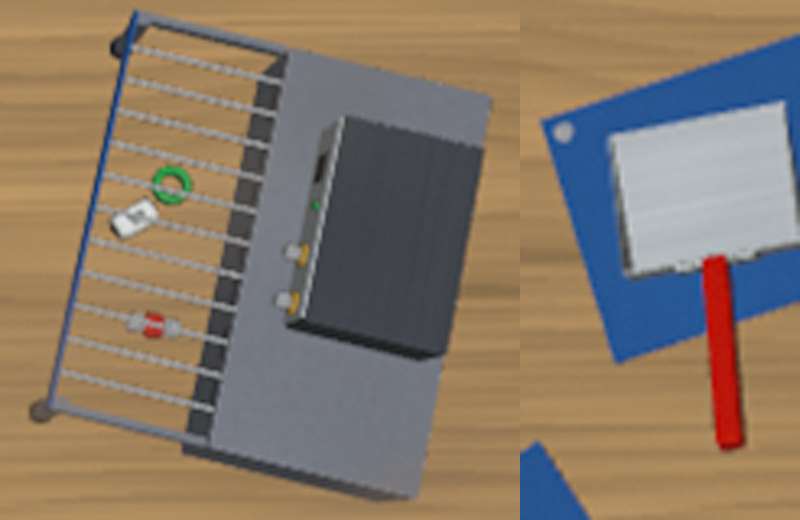

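The larger mat is the 0.17 × 0.16 one under the scoop. The crop shows the deck wires, the ring at (172,186), clip (134,218), adapter (154,325) and lip ends (137,12) and (52,405).

```bash
python3 - <<'E'
from h import *
np.set_printoptions(precision=4,suppress=True)
cr=lambda p:np.array(p)/3.25+[360,120]-.35
L=ray("top",cr([(137,12),(52,405)]),.076); B=ray("top",cr([(290,52),(215,440)]),.076); BK=ray("top",cr([(490,97),(415,498)]),.076)
print("lip",L,"box",B,BK)
yv=(B[0]-B[1])+(L[0]-L[1])+(BK[0]-BK[1]); yv/=np.linalg.norm(yv); xv=np.array([yv[1],-yv[0]])
mid=lambda a:a.mean(0)
est=[mid(L)+.0585*xv, mid(B)-.055*xv, mid(BK)-.205*xv]; print("origin ests",est)
o=np.mean(est,0); print("riser",o,"xv",xv,"yaw",np.degrees(np.arctan2(xv[1],xv[0])))
for n,p,z in(("ring",(172,186),.012),("clip",(134,218),.018),("adapter",(154,325),.015),("clipEnds",(113,226),.015),("clipE2",(156,206),.015)):
    w=ray("top",[cr(p)],z)[0]; print(n,w,(w-o)@xv,(w-o)@yv)
H=np.r_[ray("top",[(168.1,214.2)],.026),ray("top",[(172.0,262)],.080)]
hd=H[0]-H[1]; print("handle",H,np.degrees(np.arctan2(hd[1],hd[0])),np.linalg.norm(hd))
N=ray("top",[(142.2,183.7),(186.2,175)],.002); n=N[0]-N[1]; print("nose",N,mid(N),np.linalg.norm(n),"yaw",np.degrees(np.arctan2(-n[0],n[1])))
for nm,p in(("brick",(243,197)),("mouse",(237,153)),("bottle",(251,246))): print(nm,ray("top",[p],.03))
M=ray("top",[(123.8,180.4),(189.5,158.5),(209.4,218.2),(143.7,240.1)],.002);print("mat",mid(M))
s=bot.observe();print(R(s["ee_rot"]))
E
```

```text
lip [[ 0.7142 -0.2231]
 [ 0.4278 -0.1489]] box [[ 0.6828 -0.3328]
 [ 0.4019 -0.2622]] [[ 0.6474 -0.4755]
 [ 0.36   -0.3994]]
origin ests [array([ 0.5564, -0.2426]), array([ 0.5561, -0.2443]), array([ 0.555 , -0.2389])]
riser [ 0.5558 -0.2419] xv [-0.2503 -0.9682] yaw -104.49506878517818
ring [ 0.5978 -0.259 ] 0.006021203617995062 0.04487863667435145
clip [ 0.5723 -0.2276] -0.018021820816732325 0.012376437626762733
adapter [ 0.4917 -0.2392] 0.013370639151109632 -0.06280872078593461
clipEnds [ 0.567  -0.2123] -0.03152344581483816 0.0033499317966411797
clipE2 [ 0.5819 -0.2453] -0.003238068511839048 0.026098396935538292
handle [[0.5099 0.337 ]
 [0.3923 0.3157]] 10.271767557070842 0.11950980852546815
nose [[0.5902 0.4071]
 [0.611  0.2987]] [0.6006 0.3529] 0.11043467479292475 yaw 10.830431500628935
brick [[0.5491 0.1567]]
mouse [[0.6583 0.171 ]]
bottle [[0.4308 0.138 ]]
mat [0.5512 0.346 ]
[[ 0.9533  0.3021 -0.0006]
 [ 0.3021 -0.9533  0.0019]
 [-0.     -0.002  -1.    ]]
```

>>> drive_tool(rows=[0.084,0.103,0.01,0.2,-1,0.084,0.103,0.01,0.2,-1,0.084,0.103,0.01,0.2,-1,0.084,0.103,0.01,0.2,-1,0.084,0.103,0.01,0.2,-1])

```text
time: 0.57
eef_pos: [0.3231, -0.4633, 0.2336]
ee_rot: [-2.886, -1.24, 0.0]
wrist_force: [0.4, -0.4, -0.6]
finger_gap: 1.002
gripper_force: 0.0
```

>>> drive_tool(rows=[0.084,0.103,0.01,0.2,-1,0.084,0.103,0.01,0.2,-1,0.084,0.103,0.01,0.2,-1,0.084,0.103,0.01,0.2,-1,0.084,0.103,0.01,0.2,-1])

```text
time: 0.98
eef_pos: [0.449, -0.3089, 0.2487]
ee_rot: [-2.49, -1.916, 0.001]
wrist_force: [-0.1, -0.4, -0.2]
finger_gap: 0.996
gripper_force: 0.0
```

>>> drive_tool(rows=[0.084,0.103,0.01,0.2,-1,0.084,0.103,0.01,0.2,-1,-0.01,0.106,0,0.2,-1,-0.01,0.106,0,0.2,-1,-0.01,0.106,0,0.2,-1])

```text
time: 1.4
eef_pos: [0.4896, -0.1516, 0.2543]
ee_rot: [-1.937, -2.472, 0.0]
wrist_force: [0.5, 0.3, 0.2]
finger_gap: 0.999
gripper_force: 0.0
```

>>> drive_tool(rows=[-0.01,0.106,0,0.2,-1,-0.01,0.106,0,0.2,-1,-0.01,0.106,0,0.2,-1,-0.01,0.106,0,0.2,-1,-0.01,0.106,0,0.2,-1])

```text
time: 1.82
eef_pos: [0.4741, 0.0068, 0.2546]
ee_rot: [-1.267, -2.875, 0.001]
wrist_force: [-0.1, 0.3, -0.2]
finger_gap: 1.0
gripper_force: 0.0
```

>>> drive_tool(rows=[-0.01,0.106,0,0.2,-1,-0.01,0.106,0,0.2,-1,-0.01,0.106,0,0.2,-1,-0.01,0.106,0,0.2,-1,-0.01,0.106,0,0.2,-1])

```text
time: 2.23
eef_pos: [0.4593, 0.1657, 0.2546]
ee_rot: [-0.517, -3.099, 0.001]
wrist_force: [1.0, 0.4, -0.1]
finger_gap: 0.997
gripper_force: 0.0
```

>>> drive_tool(rows=[-0.01,0.106,0,0.2,-1,-0.01,0.106,0,0.2,-1,-0.01,0.106,0,0.2,-1,-0.01,0.106,0,0.2,-1,-0.01,0.106,0,0.2,-1])

```text
time: 2.65
eef_pos: [0.4445, 0.3246, 0.2543]
ee_rot: [0.266, -3.13, 0.001]
wrist_force: [0.3, 0.4, 0.7]
finger_gap: 1.001
gripper_force: 0.0
```

>>> drive_tool(rows=[0.006,0,-0.13,0.03,-1,0,0,-0.13,0,-1,0,0,-0.13,0,-1,0,0,-0.13,0,-1,0,0,-0.13,0,-1])

```text
time: 3.07
eef_pos: [0.4466, 0.3232, 0.0577]
ee_rot: [0.282, -3.129, 0.001]
wrist_force: [0.3, 0.7, 0.7]
finger_gap: 0.997
gripper_force: 0.0
```

>>> drive_tool(rows=[0,0,-0.05,0,-1,0,0,-0.04,0,-1,0,0,0,0,-1,0,0,0,0,-1,0,0,0,0,-1])

```text
time: 3.48
eef_pos: [0.4473, 0.3246, 0.0341]
ee_rot: [-0.282, 3.127, 0.003]
wrist_force: [0.1, -0.2, 1.0]
finger_gap: 0.997
gripper_force: 0.0
```

```bash
python3 - <<'E'
from h import *
a=bot.capture("side"); b=bot.capture("top")
cv2.imwrite("pics/b.png",np.hstack([cv2.resize(a[250:360,160:330],(510,330),interpolation=cv2.INTER_CUBIC),cv2.resize(b[160:280,120:220],(275,330),interpolation=cv2.INTER_CUBIC)]))
E
```

```text
(no output)
```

View pics/b.png

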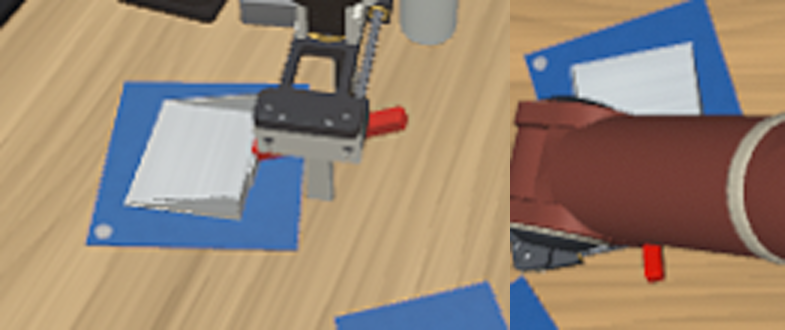

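The fingers straddle the red handle just behind the pan (side crop: handle seen at about (260,150) and (390,120) on either side of the hand). Next I close, then lift slightly.

>>> drive_tool(rows=[0,0,0,0,1,0,0,0,0,1,0,0,0,0,1,0,0,0,0,1,0,0,0,0,1])

```text
time: 4.0
eef_pos: [0.4466, 0.3236, 0.0328]
ee_rot: [-0.283, 3.129, -0.0]
wrist_force: [0.7, 0.0, 0.0]
finger_gap: 0.691
gripper_force: 0.0
```

>>> drive_tool(rows=[0,0,0,0,1,0,0,0,0,1,0,0,0,0,1,0,0,0.05,0,1,0,0,0.05,0,1])

```text
time: 4.42
eef_pos: [0.4459, 0.323, 0.0622]
ee_rot: [0.283, -3.127, 0.002]
wrist_force: [0.6, -0.2, -0.5]
finger_gap: 0.331
gripper_force: 0.0
```

>>> drive_tool(rows=[0,0,0.05,0,1,0,0,0.05,0,1,0,0,0.05,0,1,0,0,0.05,0,1,0,0,0,0,1])

```text
time: 4.83
eef_pos: [0.4475, 0.3252, 0.1253]
ee_rot: [-0.282, 3.125, 0.005]
wrist_force: [-0.2, -0.5, 0.6]
finger_gap: 0.008
gripper_force: 0.0
```

```bash
python3 - <<'E'
from h import *
a=bot.capture("side"); b=bot.capture("top")
cv2.imwrite("pics/c.png",np.hstack([cv2.resize(a[220:360,160:330],(401,330),interpolation=cv2.INTER_CUBIC),cv2.resize(b[150:280,120:240],(304,330),interpolation=cv2.INTER_CUBIC)]))
E
```

```text
(no output)
```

View pics/c.png

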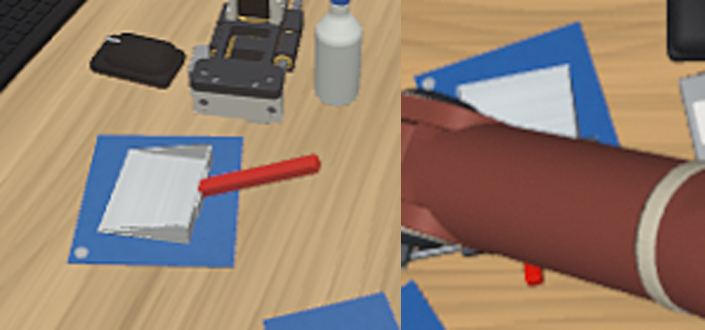

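The fingers were slow and I lifted before they closed; the scoop hasn't moved. Reopen, go down again and wait longer.

>>> drive_tool(rows=[0,0,0,0,-0.4,0,0,0,0,-0.4,0,0,0,0,-0.4,0,0,0,0,-0.4,0,0,0,0,-0.4])

```text
time: 5.35
eef_pos: [0.4464, 0.3235, 0.1222]
ee_rot: [0.283, -3.128, 0.001]
wrist_force: [0.2, -0.6, 0.5]
finger_gap: 0.311
gripper_force: 0.0
```

>>> drive_tool(rows=[0,0,0,0,-0.4,0,0,0,0,-0.4,0,0,0,0,-0.4,0,0,0,0,-0.4,0,0,0,0,-0.4])

```text
time: 5.77
eef_pos: [0.4465, 0.3236, 0.1227]
ee_rot: [-0.283, 3.129, -0.0]
wrist_force: [-0.7, 0.7, 0.8]
finger_gap: 0.669
gripper_force: 0.0
```

>>> drive_tool(rows=[0,0,-0.1,0,-0.4,0,0,-0.1,0,-0.4,0,0,-0.1,0,-0.4,0,0,-0.01,0,0,0,0,0,0,1])

```text
time: 6.18
eef_pos: [0.4456, 0.3228, 0.0284]
ee_rot: [0.283, -3.126, 0.003]
wrist_force: [-0.2, 0.1, 0.5]
finger_gap: 0.603
gripper_force: 0.0
```

>>> drive_tool(rows=[0,0,0,0,1,0,0,0,0,1,0,0,0,0,1,0,0,0,0,1,0,0,0,0,1])

```text
time: 6.6
eef_pos: [0.447, 0.3239, 0.0306]
ee_rot: [-0.282, 3.127, 0.001]
wrist_force: [0.3, -0.9, -0.3]
finger_gap: 0.25
gripper_force: 0.0
```

>>> drive_tool(rows=[0,0,0,0,1,0,0,0,0,1,0,0,0,0,1,0,0,0,0,1,0,0,0,0,1])

```text
time: 7.02
eef_pos: [0.4466, 0.3239, 0.0299]
ee_rot: [-0.283, 3.128, 0.001]
wrist_force: [-0.4, 0.7, 3.2]
finger_gap: 0.162
gripper_force: 29.8
```

>>> drive_tool(rows=[0,0,0.01,0,1,0,0,0.03,0,1,0,0,0.04,0,1,0,0,0.05,0,1,0,0,0.05,0,1])

```text
time: 7.43
eef_pos: [0.4462, 0.3233, 0.0847]
ee_rot: [0.283, -3.128, 0.001]
wrist_force: [0.1, 0.4, -1.5]
finger_gap: 0.17
gripper_force: 29.8
```

>>> drive_tool(rows=[0,0,0.06,0,1,0,0,0.07,0,1,0,0,0.07,0,1,0,0,0.06,0,1,0,0,0.04,0,1])

```text
time: 7.85
eef_pos: [0.4466, 0.3242, 0.1764]
ee_rot: [-0.283, 3.127, 0.002]
wrist_force: [-0.2, -0.1, -1.5]
finger_gap: 0.169
gripper_force: 29.8
```

```bash
python3 - <<'E'
from h import *
a=bot.capture("side"); print(bot.observe()["wrist_force"],bot.observe()["torque"])
cv2.imwrite("pics/d.png",cv2.resize(a[150:340,120:340],(660,570),interpolation=cv2.INTER_CUBIC))
E
```

```text
[0.01194365 0.72429706 0.13059473] [ 0.16843264 -0.02947801 -0.00319307]
```

View pics/d.png

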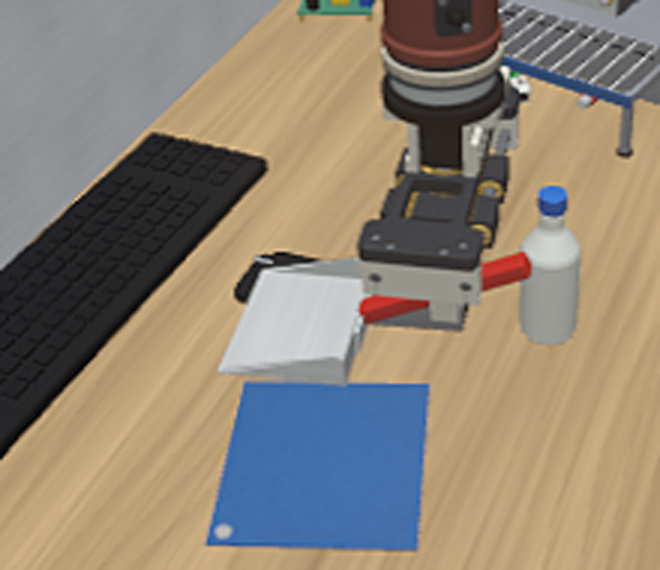

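The scoop hangs level in the grip: the pan is above the mat at crop (290,320) and the handle has not slipped. Next I carry it over and turn it to face the riser.

>>> drive_tool(rows=[0.01,-0.02,0.03,-0.1,1,0.02,-0.04,0.03,-0.2,1,0.035,-0.055,0.02,-0.2,1,0.035,-0.055,0.02,-0.2,1,0.035,-0.055,0,-0.2,1])

```text
time: 8.32
eef_pos: [0.4875, 0.2549, 0.2042]
ee_rot: [0.433, 3.111, -0.0]
wrist_force: [-0.3, -0.1, -1.2]
finger_gap: 0.172
gripper_force: 29.8
```

>>> drive_tool(rows=[0.035,-0.06,0,-0.2,1,0.035,-0.06,0,-0.2,1,0.035,-0.06,0,-0.2,1,0.035,-0.06,0,-0.2,1,0.035,-0.06,0,-0.2,1])

```text
time: 8.73
eef_pos: [0.5393, 0.1641, 0.2029]
ee_rot: [-1.19, -2.906, 0.003]
wrist_force: [0.1, 0.3, -2.1]
finger_gap: 0.17
gripper_force: 29.8
```

>>> drive_tool(rows=[0.035,-0.06,0,-0.2,1,0.035,-0.06,0,-0.2,1,0.035,-0.06,0,-0.2,1,0.035,-0.06,0,-0.2,1,0.035,-0.06,0,-0.2,1])

```text
time: 9.15
eef_pos: [0.5917, 0.0743, 0.2028]
ee_rot: [-1.871, -2.521, 0.003]
wrist_force: [0.0, 0.0, -0.8]
finger_gap: 0.169
gripper_force: 29.8
```

>>> drive_tool(rows=[0.035,-0.06,0,-0.2,1,0.035,-0.06,0,-0.2,1,0.035,-0.06,0,-0.2,1,0.033,-0.06,0,-0.2,1,0.02,-0.047,0,-0.12,1])

```text
time: 9.57
eef_pos: [0.6395, -0.0127, 0.2026]
ee_rot: [-2.399, -2.028, 0.003]
wrist_force: [0.4, -0.6, -0.4]
finger_gap: 0.169
gripper_force: 29.8
```

```bash
python3 - <<'E'
from h import *
np.set_printoptions(precision=4,suppress=True)
a=bot.capture("side"); b=bot.capture("top"); s=bot.observe(); print(s["eef_pos"],R(s["ee_rot"])[:,1],s["qpos"])
cv2.imwrite("pics/e.png",np.hstack([cv2.resize(a[100:280,200:390],(420,400),interpolation=cv2.INTER_CUBIC),cv2.resize(b[100:280,300:460],(356,400),interpolation=cv2.INTER_CUBIC)]))
E
```

```text
[ 0.6395 -0.015   0.2023] [ 0.9861 -0.1659 -0.0013] [ 0.178   0.6327 -0.3327  1.4694  0.2245  1.0791 -0.3683]
```

View pics/e.png

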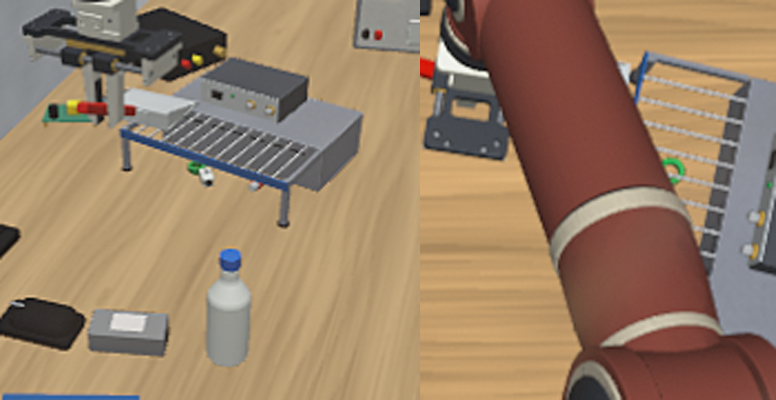

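The side view shows the scoop above the front of the riser deck, about level. The arm blocks most of the top view. I'll finish the turn, back off 10 mm and lower.

>>> drive_tool(rows=[0.008,0.032,0,-0.173,1,0,0,-0.06,0,1,0,0,-0.1,0,1,0,0,-0.1,0,1,0,0,-0.1,0,1])

```text
time: 10.08
eef_pos: [0.6409, 0.0013, 0.0946]
ee_rot: [-2.473, -1.935, -0.001]
wrist_force: [-0.3, -0.5, -1.8]
finger_gap: 0.169
gripper_force: 29.8
```

>>> drive_tool(rows=[0,0,-0.1,0,1,0,0,-0.06,0,1,0,0,-0.02,0,1,0,0,0,0,1,0,0,0,0,1])

```text
time: 10.5
eef_pos: [0.6421, 0.0006, 0.0424]
ee_rot: [-2.475, -1.934, -0.002]
wrist_force: [0.5, 0.6, -0.7]
finger_gap: 0.164
gripper_force: 29.9
```

```bash
python3 - <<'E'
from h import *
np.set_printoptions(precision=4,suppress=True)
a=bot.capture("side"); b=bot.capture("top"); s=bot.observe(); print(s["eef_pos"],R(s["ee_rot"])[:,1],s["wrist_force"],s["torque"])
cv2.imwrite("pics/f.png",np.hstack([cv2.resize(a[110:230,220:350],(433,400),interpolation=cv2.INTER_CUBIC),cv2.resize(b[100:280,300:460],(356,400),interpolation=cv2.INTER_CUBIC)]))
E
```

```text
[0.6431 0.0002 0.0436] [ 0.9701 -0.2426  0.0032] [-0.1116 -1.2626 -1.1359] [ 0.0344 -0.0587 -0.029 ]
```

View pics/f.png

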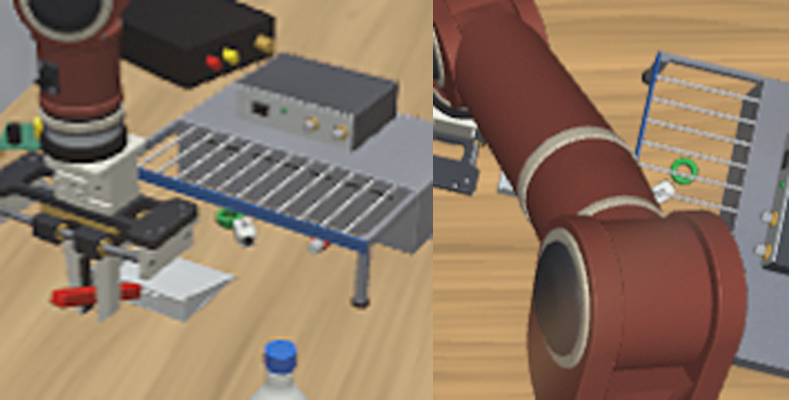

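The scoop is in front of the opening, at about (190,285) in the left crop, with the ring at (229,218), clip (243,233) and adapter (318,243) still behind the lip. I'll keep lowering until the pan lies flat.

>>> drive_tool(rows=[0,0,-0.01,0,1,0,0,-0.01,0,1,0,0,-0.01,0,1,0,0,-0.01,0,1,0,0,0,0,1])

```text
time: 11.02
eef_pos: [0.6414, -0.0005, 0.029]
ee_rot: [-2.476, -1.933, 0.001]
wrist_force: [-0.9, 0.2, -0.6]
finger_gap: 0.174
gripper_force: 29.9
```

>>> drive_tool(rows=[0,0,-0.005,0,1,0,0,0,0,1,0,0,0,0,1,0,0,0,0,1,0,0,0,0,1])

```text
time: 11.43
eef_pos: [0.6419, -0.0005, 0.0283]
ee_rot: [2.477, 1.932, 0.0]
wrist_force: [-1.2, 0.0, 1.5]
finger_gap: 0.168
gripper_force: 29.8
```

```bash
python3 - <<'E'
from h import *
np.set_printoptions(precision=4,suppress=True)
s=bot.observe(); print(s["eef_pos"],s["wrist_force"],s["torque"])
E
```

```text
[ 0.6419 -0.0005  0.0283] [-1.1515  0.0097  1.4544] [-0.1165 -0.0631 -0.0416]
```

>>> drive_tool(rows=[-0.004,-0.016,0,0,1,-0.007,-0.026,0,0,1,-0.007,-0.026,0,0,1,-0.007,-0.026,0,0,1,-0.007,-0.026,0,0,1])

```text
time: 11.85
eef_pos: [0.6322, -0.0379, 0.0283]
ee_rot: [2.477, 1.931, 0.0]
wrist_force: [0.7, 0.7, 1.3]
finger_gap: 0.171
gripper_force: 29.8
```

>>> drive_tool(rows=[-0.007,-0.026,0,0,1,-0.007,-0.026,0,0,1,-0.007,-0.026,0,0,1,-0.007,-0.026,0,0,1,-0.007,-0.026,0,0,1])

```text
time: 12.27
eef_pos: [0.6217, -0.0761, 0.0283]
ee_rot: [2.477, 1.933, 0.001]
wrist_force: [-0.5, 2.0, 1.5]
finger_gap: 0.169
gripper_force: 29.8
```

>>> drive_tool(rows=[-0.007,-0.026,0,0,1,-0.007,-0.026,0,0,1,-0.007,-0.026,0,0,1,-0.007,-0.026,0,0,1,-0.007,-0.026,0,0,1])

```text
time: 12.68
eef_pos: [0.6112, -0.115, 0.0283]
ee_rot: [2.477, 1.933, 0.001]
wrist_force: [0.3, 1.6, 2.9]
finger_gap: 0.169
gripper_force: 29.8
```

```bash
python3 - <<'E'
from h import *
np.set_printoptions(precision=4,suppress=True)
s=bot.observe(); print(s["eef_pos"],s["wrist_force"],s["torque"])
d=s["eef_pos"][:2]-[.5558,-.2419]; print(d@[-.2503,-.9682],d@[.9682,-.2503])
a=bot.capture("side"); b=bot.capture("top")
cv2.imwrite("pics/g.png",np.hstack([cv2.resize(a[110:210,230:360],(520,400),interpolation=cv2.INTER_CUBIC),cv2.resize(b[110:270,370:460],(225,400),interpolation=cv2.INTER_CUBIC)]))
E
```

```text
[ 0.6112 -0.115   0.0283] [0.2509 1.6225 2.9499] [ 0.2047 -0.258   0.0779]
-0.1367308766054781 0.02187123410303858
```

View pics/g.png

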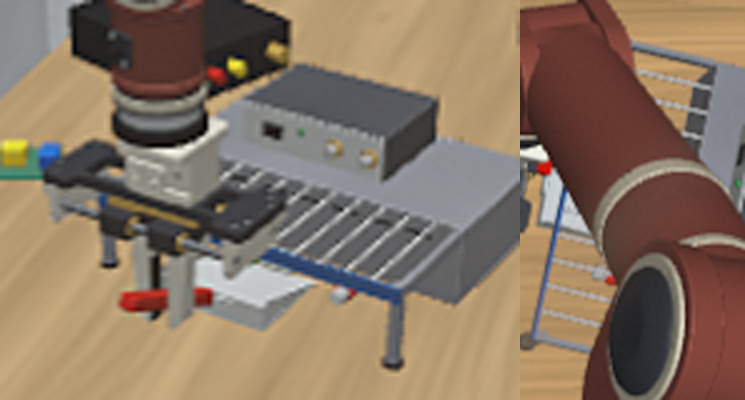

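The side view shows the pan most of the way under the lip, with the adapter at (342,293) untouched to its right. Next I push slowly to the stop.

>>> drive_tool(rows=[-0.004,-0.016,0,0,1,-0.004,-0.016,0,0,1,-0.004,-0.016,0,0,1,-0.003,-0.012,0,0,1,-0.003,-0.012,0,0,1])

```text
time: 13.2
eef_pos: [0.606, -0.136, 0.0283]
ee_rot: [-2.476, -1.933, -0.001]
wrist_force: [-0.1, 2.8, 3.6]
finger_gap: 0.17
gripper_force: 29.8
```

>>> drive_tool(rows=[-0.003,-0.01,0,0,1,-0.003,-0.01,0,0,1,-0.002,-0.006,0,0,1,-0.001,-0.004,0,0,1,0,0,0,0,1])

```text
time: 13.62
eef_pos: [0.603, -0.1456, 0.0281]
ee_rot: [2.477, 1.932, -0.001]
wrist_force: [0.2, 1.2, 3.2]
finger_gap: 0.171
gripper_force: 29.8
```

```bash
cat > st.py <<'E'
from h import *
np.set_printoptions(precision=4,suppress=True)
s=bot.observe(); print(s["eef_pos"],s["wrist_force"],s["torque"])
d=s["eef_pos"][:2]-[.5558,-.2419]; print(d@[-.2503,-.9682],d@[.9682,-.2503])
E
python3 st.py
```

```text
[ 0.603  -0.1456  0.0281] [0.1717 1.2109 3.1596] [ 0.0492 -0.3021  0.0288]
-0.10503608803746263 0.02162791661401086
```

>>> drive_tool(rows=[-0.001,-0.004,0,0,1,-0.001,-0.004,0,0,1,-0.001,-0.004,0,0,1,0,0,0,0,1,0,0,0,0,1])

```text
time: 14.03
eef_pos: [0.6027, -0.1476, 0.0283]
ee_rot: [-2.476, -1.933, -0.002]
wrist_force: [1.3, 3.9, 4.0]
finger_gap: 0.167
gripper_force: 29.8
```

```bash
cat >> st.py <<'E'
import sys
if len(sys.argv)>1:
    a=bot.capture("side"); b=bot.capture("top")
    cv2.imwrite(sys.argv[1],np.hstack([cv2.resize(a[110:210,230:360],(520,400),interpolation=cv2.INTER_CUBIC),cv2.resize(b[110:270,370:460],(225,400),interpolation=cv2.INTER_CUBIC)]))
E
python3 st.py
```

```text
[ 0.6027 -0.1476  0.0283] [1.3287 3.8934 4.0261] [ 0.6525 -0.4454  0.0074]
-0.10307378454422998 0.021826788850140416
```

>>> drive_tool(rows=[-0.001,-0.004,0,0,1,-0.001,-0.004,0,0,1,0,0,0,0,1,0,0,0,0,1,0,0,0,0,1])

```text
time: 14.45
eef_pos: [0.603, -0.1479, 0.0283]
ee_rot: [-2.474, -1.934, -0.007]
wrist_force: [3.3, 6.5, 3.5]
finger_gap: 0.169
gripper_force: 29.9
```

```bash
python3 st.py
```

```text
[ 0.603  -0.1479  0.0283] [3.3291 6.4653 3.5238] [ 1.1264 -0.686  -0.142 ]
-0.10283635003079676 0.02221418730341249
```

The nose is hard against the stop. Now I tip: hand back and down, pivoting on the pan's rear edge.

>>> drive_tool(rows=[0.002,0.008,0,0,1,0.002,0.007,-0.01,0,1,0.002,0.007,-0.01,0,1,0.002,0.007,-0.01,0,1,0.002,0.007,-0.01,0,1])

```text
time: 14.87
eef_pos: [0.605, -0.1413, 0.0167]
ee_rot: [2.475, 1.932, -0.001]
wrist_force: [1.0, 2.6, 6.1]
finger_gap: 0.169
gripper_force: 30.0
```

>>> drive_tool(rows=[0.002,0.007,-0.01,0,1,0.002,0.007,-0.01,0,1,0,0,0,0,1,0,0,0,0,1,0,0,0,0,1])

```text
time: 15.28
eef_pos: [0.6055, -0.1379, 0.01]
ee_rot: [2.476, 1.931, -0.003]
wrist_force: [0.4, -1.5, 2.6]
finger_gap: 0.171
gripper_force: 30.0
```

```bash
python3 st.py pics/i.png
```

```text
[ 0.6055 -0.1379  0.01  ] [ 0.3505 -1.4581  2.5858] [-0.4963 -0.2861  0.101 ]
-0.11311508000012224 0.02206722012459036
```

View pics/i.png

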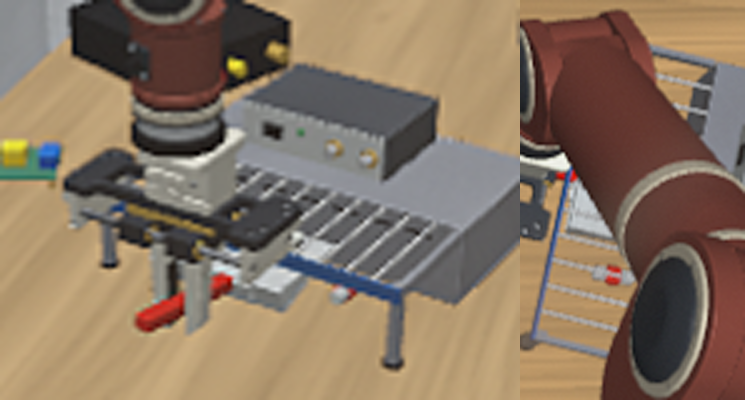

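The scoop is tipped, with the handle low at (185,303) and the pan nose raised. The adapter sits undisturbed at (342,293) in the side crop and (610,275) in the top crop. That was my last allowed view, so from here I rely on masks and numbers. I'll retract while tipped, then shift sideways to the adapter.

>>> drive_tool(rows=[0.003,0.013,0,0,1,0.007,0.026,0,0,1,0.007,0.026,0,0,1,0.007,0.026,0,0,1,0.007,0.026,0,0,1])

```text
time: 15.8
eef_pos: [0.6149, -0.0994, 0.01]
ee_rot: [-2.475, -1.933, 0.001]
wrist_force: [-0.6, -0.8, 2.5]
finger_gap: 0.172
gripper_force: 30.0
```

>>> drive_tool(rows=[0.007,0.026,0,0,1,0.007,0.026,0,0,1,0.007,0.026,0,0,1,0.007,0.026,0,0,1,0.007,0.026,0,0,1])

```text
time: 16.22
eef_pos: [0.6257, -0.061, 0.0101]
ee_rot: [-2.476, -1.933, 0.0]
wrist_force: [0.1, -1.9, 2.8]
finger_gap: 0.166
gripper_force: 30.0
```

>>> drive_tool(rows=[0.004,0.016,0,0,1,-0.012,0.003,0,0,1,-0.024,0.006,0,0,1,-0.024,0.006,0,0,1,-0.024,0.006,0,0,1])

```text
time: 16.63
eef_pos: [0.6011, -0.0508, 0.0103]
ee_rot: [2.477, 1.932, 0.001]
wrist_force: [2.3, -0.6, 2.5]
finger_gap: 0.168
gripper_force: 30.0
```

>>> drive_tool(rows=[-0.024,0.006,0,0,1,-0.024,0.006,0,0,1,-0.024,0.006,0,0,1,-0.024,0.006,0,0,1,-0.024,0.006,0,0,1])

```text
time: 17.05
eef_pos: [0.5649, -0.0417, 0.0102]
ee_rot: [2.477, 1.933, 0.0]
wrist_force: [1.8, -1.1, 2.9]
finger_gap: 0.171
gripper_force: 30.0
```

>>> drive_tool(rows=[-0.024,0.006,0,0,1,-0.014,0.004,0,0,1,0,0,0,0,1,0,0,0,0,1,0,0,0,0,1])

```text
time: 17.47
eef_pos: [0.553, -0.0384, 0.0099]
ee_rot: [-2.476, -1.931, 0.003]
wrist_force: [-1.2, 1.7, 3.2]
finger_gap: 0.173
gripper_force: 30.0
```

```bash
cat > loc.py <<'E'
from h import *
o=np.array([.5558,-.2419]);X=np.array([-.2503,-.9682]);Y=np.array([.9682,-.2503])
for n in("top","side"):
    im=bot.capture(n); roi=np.zeros(im.shape[:2],np.uint8)
    if n=="top": roi[110:290,300:470]=1
    else: roi[130:260,180:400]=1
    for nm,m,z in(("green",mask(im,(40,90,40),(85,255,255)),.008),("red",mask(im,(0,140,70),(8,255,255))|mask(im,(172,140,70),(180,255,255)),.012),("white",mask(im,(0,0,225),(180,25,255)),.015)):
        for k in blobs(m*roi,2 if nm!="white" else 6)[:6]:
            c,w,_=cv2.minAreaRect(k); p=ray(n,[c],z)[0]; print(n,nm,cv2.contourArea(k),np.round(c),np.round(w),"riser",((p-o)@X).round(3),((p-o)@Y).round(3))
E
python3 st.py; python3 loc.py
```

```text
[ 0.553  -0.0384  0.0099] [-1.2166  1.7107  3.2333] [-0.055   0.2838 -0.0994]
-0.19632074504936103 -0.05363414408783363
top red 54.0 [306. 189.] [10.  7.] riser -0.241 -0.047
top red 28.0 [455. 242.] [41. 13.] riser 0.138 -0.087
top red 11.5 [420. 261.] [8. 6.] riser 0.063 -0.152
top red 8.5 [422. 249.] [4. 6.] riser 0.064 -0.124
top red 8.5 [415. 248.] [5. 3.] riser 0.046 -0.125
top red 5.0 [434. 259.] [ 3. 10.] riser 0.095 -0.14
top white 35.5 [317. 194.] [16.  7.] riser -0.212 -0.054
top white 10.5 [335. 199.] [11.  3.] riser -0.168 -0.055
side green 52.5 [231. 151.] [ 6. 24.] riser 0.036 0.337
side red 66.5 [274. 208.] [ 6. 15.] riser -0.196 -0.035
side red 16.5 [291. 199.] [4. 6.] riser -0.127 -0.052
```

```bash
cat > pr.py <<'E'
from h import *
o=np.array([.5558,-.2419]);X=np.array([-.2503,-.9682]);Y=np.array([.9682,-.2503])
def proj(n,x,y,z):
    m=bot.camera_model(n); A=R(m["orientation"]).T; P=np.r_[o+x*X+y*Y,z]
    return cv2.projectPoints(P.reshape(1,3),cv2.Rodrigues(A)[0],-A@m["origin"],m["mtx"],m["dist_coeffs"])[0].ravel()
if __name__=="__main__":
    for n in("top","side"):
        im=bot.capture(n)
        for x in(-.03,-.01,.01,.03,.045):
            r=[]
            for y in(.08,.06,.045,.03,.015,0,-.02,-.06):
                u=proj(n,x,y,.008).round().astype(int); b=im[u[1],u[0]]; r.append("%3d,%3d:%s"%(u[0],u[1],"/".join(map(str,b))))
            print(n,x,r)
E
python3 pr.py
```

```text
top -0.03 ['401,160:102/149/186', '399,168:100/148/185', '398,174:162/177/193', '397,180:110/161/202', '395,185:127/123/130', '394,191:48/55/94', '392,199:51/60/100', '389,215:60/70/109']
top -0.01 ['409,162:101/148/185', '407,170:104/155/193', '406,176:163/176/194', '405,181:106/156/194', '403,187:156/162/169', '402,193:46/55/88', '400,201:56/66/102', '397,217:60/70/114']
top 0.01 ['417,164:99/145/181', '415,172:109/160/199', '414,178:146/156/170', '413,183:109/158/197', '411,189:145/150/157', '410,195:105/151/188', '408,203:57/67/102', '405,219:57/66/110']
top 0.03 ['424,166:105/153/190', '423,174:110/159/198', '422,179:95/141/176', '421,185:102/146/181', '419,191:145/153/164', '418,197:107/153/190', '416,205:95/133/167', '413,221:54/62/112']
top 0.045 ['430,167:106/154/192', '429,175:112/161/200', '428,181:130/156/180', '427,187:102/144/180', '425,193:125/154/180', '424,198:107/154/193', '423,206:102/146/183', '419,222:54/62/114']
side -0.03 ['274,176:133/142/145', '279,177:119/129/131', '283,179:140/150/153', '286,180:145/155/157', '290,181:72/70/71', '293,182:36/35/38', '298,184:69/66/67', '308,187:115/125/127']
side -0.01 ['278,173:128/138/140', '282,175:134/143/146', '286,176:132/141/144', '289,177:119/128/130', '293,179:63/61/62', '296,180:44/39/47', '301,181:70/68/68', '311,185:139/147/147']
side 0.01 ['281,171:125/135/137', '285,173:134/144/147', '289,174:119/128/130', '292,175:120/128/130', '296,176:104/139/166', '299,177:108/145/174', '304,179:69/67/68', '314,182:190/193/205']
side 0.03 ['284,169:217/229/230', '288,170:117/126/127', '292,171:119/128/130', '295,173:114/106/100', '299,174:108/70/48', '302,175:107/70/48', '307,176:111/71/47', '317,180:108/72/50']
side 0.045 ['286,167:226/237/239', '290,169:118/127/129', '294,170:119/131/133', '297,171:161/149/143', '301,172:107/104/105', '304,173:136/127/120', '309,175:178/174/171', '319,178:129/129/135']
```

Top-view sampling shows bare wood under the deck where the ring and clip were, so both are in the scoop. I'll flatten it and push toward the adapter.

>>> drive_tool(rows=[-0.001,-0.005,0.01,0,1,-0.001,-0.005,0.01,0,1,-0.001,-0.005,0.01,0,1,-0.001,-0.005,0.01,0,1,-0.001,-0.005,0.01,0,1])

```text
time: 18.08
eef_pos: [0.5527, -0.0468, 0.0252]
ee_rot: [2.477, 1.932, -0.0]
wrist_force: [0.1, -0.5, -2.4]
finger_gap: 0.171
gripper_force: 30.0
```

>>> drive_tool(rows=[-0.001,-0.005,0.009,0,1,0,0,0,0,1,0,0,0,0,1,0,0,0,0,1,0,0,0,0,1])

```text
time: 18.5
eef_pos: [0.5523, -0.0476, 0.0277]
ee_rot: [-2.476, -1.933, 0.0]
wrist_force: [0.9, 0.3, -1.8]
finger_gap: 0.169
gripper_force: 30.0
```

```bash
python3 st.py; python3 loc.py
```

```text
[ 0.5523 -0.0476  0.0277] [ 0.9475  0.2994 -1.8136] [ 0.1255 -0.0686 -0.0438]
-0.18721552749919163 -0.05200102150967601
top red 55.5 [311. 188.] [10.  7.] riser -0.231 -0.041
top red 10.5 [411. 259.] [7. 5.] riser 0.042 -0.154
top red 10.5 [420. 254.] [ 7. 12.] riser 0.061 -0.137
top red 7.5 [466. 254.] [3. 5.] riser 0.167 -0.111
top red 3.0 [408. 252.] [2. 3.] riser 0.031 -0.139
top red 3.0 [452. 252.] [ 5. 10.] riser 0.135 -0.114
top white 35.5 [323. 194.] [18.  7.] riser -0.198 -0.049
top white 9.5 [340. 198.] [11.  3.] riser -0.156 -0.049
side green 52.5 [231. 151.] [ 6. 24.] riser 0.036 0.337
side red 61.5 [276. 201.] [ 6. 14.] riser -0.164 -0.018
side red 15.5 [292. 194.] [5. 4.] riser -0.098 -0.037
```

The wrist force is about -1.8 N and the grip did not slip, so the scoop is hanging tilted rather than lying flat. I'll set its rear edge down, open so it settles flat, and regrip.

>>> drive_tool(rows=[0.001,0.005,-0.012,0,1,0.001,0.005,-0.012,0,1,0.001,0.005,-0.012,0,1,0.001,0.005,-0.012,0,1,0.001,0.005,-0.01,0,1])

```text
time: 19.02
eef_pos: [0.5537, -0.0402, 0.0099]
ee_rot: [-2.476, -1.933, 0.001]
wrist_force: [-1.3, 0.3, 3.8]
finger_gap: 0.168
gripper_force: 30.0
```

>>> drive_tool(rows=[0,0,0,0,1,0,0,0,0,0.5,0,0,0,0,0.4,0,0,0,0,0.4,0,0,0,0,0.4])

```text
time: 19.43
eef_pos: [0.5541, -0.0403, 0.0106]
ee_rot: [2.477, 1.933, 0.001]
wrist_force: [0.3, 0.3, 0.5]
finger_gap: 0.296
gripper_force: 0.0
```

>>> drive_tool(rows=[0,0,0,0,0.4,0,0,0,0,0.4,-0.002,-0.01,0.02,0,0.4,-0.002,-0.01,0.02,0,0.4,-0.002,-0.01,0.02,0,0.4])

```text
time: 19.85
eef_pos: [0.5522, -0.0498, 0.0291]
ee_rot: [2.477, 1.932, 0.0]
wrist_force: [0.1, -0.5, -0.2]
finger_gap: 0.298
gripper_force: 0.0
```

>>> drive_tool(rows=[0,0,0,0,0.4,0,0,0,0,1,0,0,0,0,1,0,0,0,0,1,0,0,0,0,1])

```text
time: 20.27
eef_pos: [0.552, -0.0492, 0.0284]
ee_rot: [-2.476, -1.933, 0.0]
wrist_force: [-0.5, 0.8, 1.7]
finger_gap: 0.172
gripper_force: 30.0
```

>>> drive_tool(rows=[0,0,0,0,1,0,0,0,0,1,0,0,0,0,1,0,0,0,0,1,0,0,0,0,1])

```text
time: 20.68
eef_pos: [0.552, -0.0492, 0.0284]
ee_rot: [-2.476, -1.933, 0.0]
wrist_force: [0.2, 0.4, 1.8]
finger_gap: 0.169
gripper_force: 30.0
```

```bash
python3 st.py; python3 loc.py
```

```text
[ 0.552  -0.0492  0.0284] [0.1901 0.4143 1.8291] [-0.009   0.0593  0.0425]
-0.18560101569729506 -0.05192718566806432
top red 44.5 [313. 187.] [9. 6.] riser -0.227 -0.038
top red 16.0 [410. 259.] [12. 10.] riser 0.039 -0.153
top red 5.5 [435. 254.] [4. 4.] riser 0.096 -0.126
top red 5.5 [428. 246.] [6. 7.] riser 0.075 -0.112
top red 5.0 [424. 274.] [6. 2.] riser 0.079 -0.181
top red 3.5 [466. 254.] [10.  3.] riser 0.167 -0.111
top white 39.5 [323. 193.] [18.  8.] riser -0.198 -0.048
top white 10.0 [340. 198.] [12.  3.] riser -0.155 -0.049
side green 52.5 [231. 151.] [ 6. 24.] riser 0.036 0.337
side red 46.5 [276. 198.] [ 5. 12.] riser -0.151 -0.009
side red 12.5 [292. 197.] [4. 4.] riser -0.115 -0.048
```

>>> drive_tool(rows=[-0.003,-0.013,0,0,1,-0.005,-0.021,0,0,1,-0.005,-0.021,0,0,1,-0.005,-0.021,0,0,1,-0.005,-0.021,0,0,1])

```text
time: 21.2
eef_pos: [0.5451, -0.0794, 0.0285]
ee_rot: [2.477, 1.932, 0.0]
wrist_force: [-0.2, 0.6, 1.6]
finger_gap: 0.167
gripper_force: 30.0
```

>>> drive_tool(rows=[-0.005,-0.021,0,0,1,-0.005,-0.021,0,0,1,-0.005,-0.021,0,0,1,-0.005,-0.021,0,0,1,-0.004,-0.016,0,0,1])

```text
time: 21.62
eef_pos: [0.5379, -0.1093, 0.0285]
ee_rot: [2.477, 1.932, 0.0]
wrist_force: [-0.7, 1.6, 0.3]
finger_gap: 0.171
gripper_force: 30.0
```

>>> drive_tool(rows=[-0.004,-0.016,0,0,1,-0.004,-0.016,0,0,1,-0.003,-0.012,0,0,1,-0.003,-0.012,0,0,1,-0.003,-0.01,0,0,1])

```text
time: 22.03
eef_pos: [0.5329, -0.1285, 0.0285]
ee_rot: [-2.477, -1.933, -0.0]
wrist_force: [-0.7, 1.2, 1.4]
finger_gap: 0.168
gripper_force: 30.0
```

>>> drive_tool(rows=[-0.002,-0.008,0,0,1,-0.002,-0.006,0,0,1,-0.001,-0.004,0,0,1,0,0,0,0,1,0,0,0,0,1])

```text
time: 22.45
eef_pos: [0.5336, -0.1294, 0.029]
ee_rot: [-2.473, -1.935, -0.01]
wrist_force: [2.4, 6.7, 3.0]
finger_gap: 0.167
gripper_force: 30.0
```

```bash
python3 st.py; python3 loc.py
```

```text
[ 0.5336 -0.1294  0.029 ] [2.4191 6.6633 3.0283] [ 1.4646 -0.4104 -0.1684]
-0.10339084451749136 -0.04968978184108393
top red 58.5 [348. 195.] [12.  7.] riser -0.137 -0.036
top red 4.5 [384. 169.] [4. 4.] riser -0.065 0.047
top red 3.5 [368. 193.] [15.  2.] riser -0.093 -0.02
top white 37.0 [362. 202.] [15.  6.] riser -0.102 -0.046
top white 17.5 [382. 207.] [ 4. 13.] riser -0.051 -0.047
side green 52.5 [231. 151.] [ 6. 24.] riser 0.036 0.337
side red 39.0 [290. 186.] [ 4. 10.] riser -0.062 -0.007
side red 7.5 [304. 185.] [3. 4.] riser -0.03 -0.045
```

Same stop reached. Tip again.

>>> drive_tool(rows=[0.002,0.008,0,0,1,0.002,0.007,-0.01,0,1,0.002,0.007,-0.01,0,1,0.002,0.007,-0.01,0,1,0.002,0.007,-0.01,0,1])

```text
time: 22.97
eef_pos: [0.5348, -0.1225, 0.0171]
ee_rot: [2.475, 1.933, 0.001]
wrist_force: [0.1, 1.5, 6.2]
finger_gap: 0.169
gripper_force: 30.0
```

>>> drive_tool(rows=[0.002,0.007,-0.01,0,1,0.002,0.007,-0.011,0,1,0,0,0,0,1,0,0,0,0,1,0,0,0,0,1])

```text
time: 23.38
eef_pos: [0.5355, -0.1192, 0.0103]
ee_rot: [2.477, 1.932, -0.001]
wrist_force: [0.8, 0.3, 3.5]
finger_gap: 0.167
gripper_force: 30.0
```

>>> drive_tool(rows=[0,0,0,0,1,0,0,0,0,1,0.004,0.014,0,0,1,0.007,0.026,0,0,1,0.007,0.026,0,0,1])

```text
time: 23.8
eef_pos: [0.5408, -0.0996, 0.0101]
ee_rot: [2.478, 1.93, -0.002]
wrist_force: [-0.4, -2.6, 3.1]
finger_gap: 0.172
gripper_force: 30.0
```

>>> drive_tool(rows=[0.007,0.026,0,0,1,0.007,0.026,0,0,1,0.007,0.026,0,0,1,0.007,0.026,0,0,1,0.007,0.026,0,0,1])

```text
time: 24.22
eef_pos: [0.5516, -0.0588, 0.0101]
ee_rot: [-2.476, -1.933, 0.0]
wrist_force: [-0.4, -2.6, 3.6]
finger_gap: 0.17
gripper_force: 30.0
```

>>> drive_tool(rows=[0.007,0.026,0,0,1,0.007,0.026,0,0,1,0.007,0.026,0,0,1,0.007,0.026,0,0,1,0.004,0.014,0,0,1])

```text
time: 24.63
eef_pos: [0.5614, -0.0226, 0.0102]
ee_rot: [-2.475, -1.934, -0.001]
wrist_force: [0.2, -1.3, 2.6]
finger_gap: 0.168
gripper_force: 30.0
```

```bash
python3 st.py; python3 loc.py; python3 pr.py
```

```text
[ 0.5614 -0.0226  0.0102] [ 0.239  -1.2907  2.5955] [-0.7058  0.1223  0.014 ]
-0.21369810061264954 -0.04942237618463102
top red 23.5 [448. 242.] [47.  7.] riser 0.12 -0.093
top red 21.0 [302. 186.] [4. 7.] riser -0.253 -0.041
top red 9.5 [419. 235.] [13.  6.] riser 0.049 -0.092
top red 8.0 [431. 235.] [7. 6.] riser 0.078 -0.085
top red 6.5 [429. 248.] [9. 4.] riser 0.078 -0.118
top red 2.5 [442. 239.] [2. 4.] riser 0.105 -0.088
top white 35.5 [310. 191.] [16.  8.] riser -0.231 -0.049
side green 52.5 [231. 151.] [ 6. 24.] riser 0.036 0.337
side red 65.0 [270. 210.] [ 6. 15.] riser -0.212 -0.03
side red 19.0 [286. 202.] [6. 5.] riser -0.149 -0.049
side white 7.0 [279. 170.] [2. 8.] riser 0.002 0.081
top -0.03 ['401,160:101/149/186', '399,168:101/148/184', '398,174:161/177/194', '397,180:110/163/202', '395,185:153/157/162', '394,191:43/50/85', '392,199:52/61/99', '389,215:58/69/105']
top -0.01 ['409,162:100/148/185', '407,170:105/154/192', '406,176:163/177/194', '405,181:107/157/194', '403,187:156/161/168', '402,193:107/158/197', '400,201:57/67/102', '397,217:61/71/114']
top 0.01 ['417,
[... 807 characters left out ...]
86,176:118/127/129', '289,177:119/127/129', '293,179:76/80/87', '296,180:76/81/89', '301,181:67/63/62', '311,185:110/150/176']
side 0.01 ['281,171:205/216/218', '285,173:119/127/129', '289,174:119/126/128', '292,175:121/169/202', '296,176:116/163/195', '299,177:124/172/205', '304,179:126/175/207', '314,182:117/160/191']
side 0.03 ['284,169:193/204/206', '288,170:119/128/130', '292,171:109/66/39', '295,173:108/68/43', '299,174:108/70/46', '302,175:107/69/46', '307,176:108/69/47', '317,180:108/70/48']
side 0.045 ['286,167:212/224/225', '290,169:127/124/120', '294,170:129/129/133', '297,171:161/150/145', '301,172:107/103/105', '304,173:137/128/121', '309,175:178/174/171', '319,178:129/128/135']
```

Wood now shows at the adapter's old place too. I'll pull clear of the lip, lift a little and weigh the load.

>>> drive_tool(rows=[0.007,0.026,0,0,1,0.007,0.026,0,0,1,0.007,0.026,0,0,1,0.007,0.026,0,0,1,0.006,0.024,0,0,1])

```text
time: 25.25
eef_pos: [0.5715, 0.0147, 0.01]
ee_rot: [2.476, 1.933, -0.001]
wrist_force: [-1.1, -2.3, 3.5]
finger_gap: 0.169
gripper_force: 30.0
```

>>> drive_tool(rows=[0,0,0.01,0,1,0,0,0.02,0,1,0,0,0.03,0,1,0,0,0.03,0,1,0,0,0.02,0,1])

```text
time: 25.67
eef_pos: [0.5717, 0.0139, 0.0444]
ee_rot: [2.477, 1.932, 0.002]
wrist_force: [0.4, 1.1, -2.7]
finger_gap: 0.168
gripper_force: 30.0
```

>>> drive_tool(rows=[0,0,0.03,0,1,0,0,0.03,0,1,0,0,0.02,0,1,0,0,0,0,1,0,0,0,0,1])

```text
time: 26.08
eef_pos: [0.5716, 0.0139, 0.0677]
ee_rot: [2.476, 1.932, 0.001]
wrist_force: [-0.3, -1.1, -2.9]
finger_gap: 0.171
gripper_force: 30.0
```

```bash
python3 - <<'E'
from h import *
f=[]
for i in range(12): bot.capture("side"); f.append(bot.observe()["wrist_force"])
print(np.mean(f,0),np.std(f,0)/3.4)
E
python3 st.py; python3 loc.py
```

```text
[ 0.2981732  -0.04032516 -2.37185478] [0.10552375 0.10918901 0.15381352]
[0.5713 0.014  0.067 ] [ 0.6056 -0.3262 -2.4154] [ 0.2215 -0.1482 -0.0217]
-0.25163398024246775 -0.04906719684510717
top red 20.0 [437. 252.] [28.  8.] riser 0.1 -0.121
top red 5.5 [418. 258.] [ 7. 10.] riser 0.058 -0.146
top red 3.5 [431. 252.] [5. 5.] riser 0.085 -0.125
top red 3.0 [401. 260.] [6. 4.] riser 0.02 -0.16
top red 2.5 [393. 276.] [4. 6.] riser 0.009 -0.203
top red 2.5 [411. 273.] [1. 2.] riser 0.048 -0.187
side green 52.5 [231. 151.] [ 6. 24.] riser 0.036 0.337
side red 73.0 [262. 200.] [ 6. 16.] riser -0.183 0.024
side red 22.5 [280. 192.] [7. 5.] riser -0.115 0.001
```

The load is about 2.2 N, which fits scoop plus all three parts (2.0 N; 1.7 N with two). I'll lift above the bottle and carry it back to the mat, keeping the nose up.

>>> drive_tool(rows=[0,0,0.04,0,1,0,0,0.09,0,1,0,0,0.1,0,1,0,0,0.1,0,1,0,0,0.07,0,1])

```text
time: 27.2
eef_pos: [0.5721, 0.0142, 0.1899]
ee_rot: [2.475, 1.932, 0.004]
wrist_force: [0.3, 0.7, -2.0]
finger_gap: 0.168
gripper_force: 30.0
```

>>> drive_tool(rows=[-0.011,0.024,0,0.1,1,-0.022,0.049,0,0.2,1,-0.022,0.049,0,0.2,1,-0.022,0.049,0,0.2,1,-0.022,0.049,0,0.2,1])

```text
time: 27.62
eef_pos: [0.541, 0.0804, 0.1872]
ee_rot: [-1.977, -2.441, 0.001]
wrist_force: [0.2, 0.5, -1.6]
finger_gap: 0.17
gripper_force: 30.0
```

>>> drive_tool(rows=[-0.022,0.049,0,0.2,1,-0.022,0.049,0,0.2,1,-0.022,0.049,0,0.2,1,-0.022,0.049,0,0.2,1,-0.022,0.049,0,0.2,1])

```text
time: 28.03
eef_pos: [0.5079, 0.1538, 0.1871]
ee_rot: [-1.312, -2.854, 0.001]
wrist_force: [0.5, 0.4, -2.2]
finger_gap: 0.172
gripper_force: 30.0
```

>>> drive_tool(rows=[-0.022,0.049,0,0.2,1,-0.022,0.049,0,0.2,1,-0.022,0.049,0,0.2,1,-0.022,0.049,0,0.2,1,-0.022,0.049,0,0.2,1])

```text
time: 28.45
eef_pos: [0.475, 0.2271, 0.187]
ee_rot: [-0.565, -3.09, 0.002]
wrist_force: [0.1, 0.2, -1.9]
finger_gap: 0.167
gripper_force: 30.0
```

>>> drive_tool(rows=[-0.022,0.049,0,0.2,1,-0.022,0.049,0,0.2,1,-0.022,0.049,0,0.2,1,-0.022,0.049,0,0.2,1,-0.022,0.049,0,0.2,1])

```text
time: 28.87
eef_pos: [0.4421, 0.3004, 0.1869]
ee_rot: [0.217, -3.133, 0.002]
wrist_force: [-0.6, 0.1, -2.6]
finger_gap: 0.169
gripper_force: 30.0
```

>>> drive_tool(rows=[-0.022,0.049,0,0.2,1,-0.008,0.012,0,0,1,0,0,0,0,1,0,0,0,0,1,0,0,0,0,1])

```text
time: 29.28
eef_pos: [0.4344, 0.3171, 0.1869]
ee_rot: [-0.361, 3.121, -0.004]
wrist_force: [-0.7, 0.0, -2.6]
finger_gap: 0.165
gripper_force: 30.0
```

```bash
python3 - <<'E'
from h import *
s=bot.observe(); T=R(s["ee_rot"]); print(s["eef_pos"],"scoop yaw",np.degrees(np.arctan2(T[1,1],T[0,1]))-90,s["wrist_force"])
for n in("top","side"):
    im=bot.capture(n)
    for nm,m in(("green",mask(im,(40,90,40),(85,255,255))),("red",mask(im,(0,140,70),(8,255,255))|mask(im,(172,140,70),(180,255,255)))):
        for k in blobs(m,3)[:7]: print(n,nm,cv2.contourArea(k),np.round(cv2.minAreaRect(k)[0]))
E
python3 pr.py | grep top
```

```text
[0.43442665 0.31706284 0.18685177] scoop yaw 13.185879113542256 [-0.67617503  0.04166438 -2.55041523]
top green 755.5 [447.  71.]
top green 132.0 [134. 182.]
top red 38.5 [542. 122.]
top red 33.5 [147. 175.]
top red 25.0 [241. 257.]
top red 21.0 [278. 275.]
top red 18.0 [115. 189.]
top red 17.5 [101. 220.]
top red 13.5 [118. 215.]
side green 120.0 [210. 254.]
side green 52.5 [231. 151.]
side red 93.5 [297. 236.]
side red 83.5 [256. 243.]
side red 30.5 [210. 243.]
side red 5.5 [371. 116.]
top -0.03 ['401,160:100/149/185', '399,168:101/149/185', '398,174:161/177/193', '397,180:111/162/202', '395,185:153/158/163', '394,191:108/158/197', '392,199:111/160/199', '389,215:158/167/175']
top -0.01 ['409,162:100/148/184', '407,170:105/154/192', '406,176:161/176/194', '405,181:107/156/194', '403,187:157/163/171', '402,193:109/160/198', '400,201:112/161/200', '397,217:173/176/181']
top 0.01 ['417,164:100/145/181', '415,172:110/160/200', '414,178:146/157/171', '413,183:111/160/199', '411,189:146/152/161', '410,195:109/155/192', '408,203:111/158/196', '405,219:169/172/176']
top 0.03 ['424,166:104/153/189', '423,174:110/160/200', '422,179:96/142/178', '421,185:103/148/184', '419,191:145/155/167', '418,197:110/156/194', '416,205:104/150/185', '413,221:172/175/176']
top 0.045 ['430,167:107/155/193', '429,175:113/162/200', '428,181:131/158/181', '427,187:104/147/181', '425,193:126/156/182', '424,198:109/156/194', '423,206:105/149/184', '419,222:167/170/174']
```

Both cameras see the ring (top (134,182)) and the red collar (top (147,175)) in the pan, and nothing is left under the deck. Next I lower onto the mat.

>>> drive_tool(rows=[0,0,-0.06,0,1,0,0,-0.11,0,1,0,0,-0.11,0,1,0,0,-0.11,0,1,0,0,-0.09,0,1])

```text
time: 29.9
eef_pos: [0.4337, 0.3176, 0.0411]
ee_rot: [0.364, -3.12, 0.002]
wrist_force: [1.2, -0.4, -2.2]
finger_gap: 0.167
gripper_force: 30.0
```

>>> drive_tool(rows=[0,0,-0.04,0,1,0,0,-0.03,0,1,0,0,-0.02,0,1,0,0,-0.01,0,1,0,0,0,0,1])

```text
time: 30.32
eef_pos: [0.4343, 0.32, 0.0147]
ee_rot: [-0.366, 3.118, 0.003]
wrist_force: [-1.4, -1.5, 3.7]
finger_gap: 0.169
gripper_force: 30.0
```

Rear edge is down (+3.7 N). Open gradually so the nose settles.

>>> drive_tool(rows=[0,0,0,0,0.6,0,0,0,0,0.5,0,0,0,0,0.4,0,0,0,0,0.4,0,0,0,0,0.4])

```text
time: 30.73
eef_pos: [0.434, 0.3189, 0.0134]
ee_rot: [-0.366, 3.119, 0.001]
wrist_force: [-0.4, 0.1, 0.3]
finger_gap: 0.302
gripper_force: 0.0
```

>>> drive_tool(rows=[0,0,0,0,0,0,0,0,0,-0.3,0,0,0,0,-0.3,0,0,0,0,-0.3,0,0,0,0,-0.3])

```text
time: 31.15
eef_pos: [0.4336, 0.3188, 0.0131]
ee_rot: [0.366, -3.12, 0.0]
wrist_force: [0.4, -0.1, -1.0]
finger_gap: 0.608
gripper_force: 0.0
```

>>> drive_tool(rows=[0,0,0.05,0,-0.3,0,0,0.1,0,-0.3,0,0,0.12,0,-0.3,0,0,0.12,0,-0.3,0,0,0.12,0,-0.3])

```text
time: 31.57
eef_pos: [0.4331, 0.3185, 0.1676]
ee_rot: [0.367, -3.119, 0.0]
wrist_force: [0.6, -0.1, -0.6]
finger_gap: 0.654
gripper_force: 0.0
```

>>> drive_tool(rows=[0,-0.13,0.03,0,-0.3,0,-0.13,0,0,-0.3,0,-0.13,0,0,-0.3,0,-0.13,0,0,-0.3,0,-0.13,0,0,-0.3])

```text
time: 31.98
eef_pos: [0.4333, 0.122, 0.1753]
ee_rot: [-0.367, 3.12, -0.001]
wrist_force: [1.1, -1.0, 0.0]
finger_gap: 0.648
gripper_force: 0.0
```

>>> drive_tool(rows=[0,-0.13,0,0,-0.3,0,-0.13,0,0,-0.3,0,-0.13,0,0,-0.3,0,-0.13,0,0,-0.3,0,-0.1,0,0,-0.3])

```text
time: 32.4
eef_pos: [0.4329, -0.0658, 0.1749]
ee_rot: [0.362, -3.12, 0.002]
wrist_force: [-0.1, 0.4, 0.8]
finger_gap: 0.652
gripper_force: 0.0
```

```bash
python3 - <<'E'
from h import *
np.set_printoptions(precision=4,suppress=True)
im=bot.capture("top")
M=ray("top",[(123.8,180.4),(189.5,158.5),(209.4,218.2),(143.7,240.1)],.002).mean(0); a=np.radians(18.6); mx=np.array([np.cos(a),np.sin(a)]); my=np.array([-mx[1],mx[0]])
roi=np.zeros(im.shape[:2],np.uint8); roi[150:270,115:215]=1
red=(mask(im,(0,140,70),(8,255,255))|mask(im,(172,140,70),(180,255,255)))*roi
for k in blobs(red,3): print("red",cv2.contourArea(k),cv2.boxPoints(cv2.minAreaRect(k)).round(1).tolist())
for k in blobs(mask(im,(40,90,40),(85,255,255))*roi,3): print("green",cv2.contourArea(k),cv2.minAreaRect(k))
# pan: non-blue region inside mat; report its outline
pan=cv2.bitwise_not(mask(im,(95,100,40),(125,255,255)))*roi
poly=np.zeros_like(roi); cv2.fillPoly(poly,[np.int32([(128,183),(187,163),(205,216),(147,236)])],1)
for k in blobs(pan*poly,60):
    r=cv2.boxPoints(cv2.minAreaRect(k)); P=ray("top",r,.008)-M; print("pan",cv2.contourArea(k),r.round(1).tolist(),np.c_[P@mx,P@my].tolist())
g=cv2.cvtColor(im,cv2.COLOR_BGR2HSV)
for v in range(172,232,3): print(v," ".join("B" if 95<=h<=125 and s>110 else "R" if (h<9 or h>171) and s>140 else "G" if 40<h<85 and s>90 else "w" if q>215 and s<30 else "d" if q<90 else "." for h,s,q in g[v,120:212:2]))
E
python3 st.py
```

```text
red 272.0 [[165.6999969482422, 215.39999389648438], [172.60000610351562, 214.60000610351562], [178.60000610351562, 262.3999938964844], [171.6999969482422, 263.29998779296875]]
red 26.0 [[155.6999969482422, 188.6999969482422], [162.39999389648438, 186.0], [164.1999969482422, 190.5], [157.5, 193.1999969482422]]
green 93.5 ((151.75, 195.75), (10.60660171508789, 11.31370735168457), 45.0)
pan 1700.0 [[138.5, 186.1999969482422], [184.3000030517578, 175.5], [195.39999389648438, 222.60000610351562], [149.60000610351562, 233.3000030517578]] [[0.051795015839251994, 0.054891275277817154], [0.04046661262032571, -0.059606248808186234], [-0.07989568319982472, -0.04934063954988552], [-0.06835898044478646, 0.0635070438039639]]
172 . . . . . . . . . . . . . . . B B B B B B B B B B B B B B B B B B B B B B B . . . . . . . .
175 . . . . . . . . . . B B B B B B B B B B B B B B B B B B B B B B B B B B B B . . . . . . . .
178 . . . . . . B B B B B B B B B B B B B B B B B B B B B . . . . . . B B B B B B . . . . . . .
181 . . . B B . . B B B B B B B B B B B B B B . . . . . . . . . . . . B B B B B B . . . . .
[... 959 characters left out ...]
B . .
214 . . . . . . . . B B B B B d . . . . . . . . . . . . . . . . d B B B B B B B B B B B B B . .
217 . . . . . . . . . B B B B . . . . . . . . . . R R R R B B B B B B B B B B B B B B B B B B .
220 . . . . . . . . . B B B B B . . . . . B B B B . R R R B B B B B B B B B B B B B B B . . . .
223 . . . . . . . . . . B B B B B B B B B B B B B . R R R B B B B B B B B B B . . . . . . . . .
226 . . . . . . . . . . B B B B B B B B B B B B B B R R R . B B B B B . . . . . . . . . . . . .
229 . . . . . . . . . . . B B B B B B B B B B B B B R R R R . . . . . . . . . . . . . . . . . .
[ 0.4325 -0.0723  0.1739] [ 0.2339 -4.8011 -0.162 ] [-0.222  -0.1312  0.0174]
-0.1333044795545538 -0.16184025609925343
```

The text map shows the pan with blue on all sides, the ring at (152,196), the collar at (160,190) and the clip near the back wall at (168,209). I'll check the positions in the scoop's frame and that the arm is clear.

```bash
python3 st.py; python3 - <<'E'
from h import *
np.set_printoptions(precision=4,suppress=True)
im=bot.capture("top")
# handle axis -> yaw and origin
H=np.r_[ray("top",[(169.15,215)],.027),ray("top",[(175.15,262.8)],.082)]
a=np.arctan2(*(H[0]-H[1])[::-1]); x=np.array([np.cos(a),np.sin(a)]); y=np.array([-x[1],x[0]])
o=H.mean(0)+x*.106; print("yaw",np.degrees(a),"origin",o,"len",np.linalg.norm(H[0]-H[1]))
for n,p,z in(("ring",(151.7,195.7),.016),("collar",(160,189.6),.02),("clip",(171,209),.022)):
    w=ray("top",[p],z)[0]-o; print(n,w@x,w@y)
# left/right/nose edges along column/row profile: gray transitions
g=cv2.cvtColor(im,cv2.COLOR_BGR2HSV); m=bot.camera_model("top"); A=R(m["orientation"]).T
pt=lambda P:cv2.projectPoints(np.array(P).reshape(1,3),cv2.Rodrigues(A)[0],-A@m["origin"],m["mtx"],m["dist_coeffs"])[0].ravel()
for yy in(-.04,-.02,0,.02,.04):
    for xx in np.arange(.03,.065,.001):
        u=pt(np.r_[o+xx*x+yy*y,.004]).round().astype(int); h,s,v=g[u[1],u[0]]
        if 95<=h<=125 and s>110: print("nose edge at y",yy,"x",xx); break
M=np.array([.5512,.346]);b=np.radians(18.6);mx=np.array([np.cos(b),np.sin(b)]);my=np.array([-mx[1],mx[0]])
for c in((.045,.055),(.045,-.055),(-.047,.055),(-.047,-.055)):
    w=o+c[0]*x+c[1]*y-M; print("corner in mat",w@mx,w@my)
c=im[180:216:2,140:190:2]; hs=cv2.cvtColor(c,cv2.COLOR_BGR2GRAY)
for i,r in enumerate(hs): print(180+2*i,*["%3d"%q for q in r])
E
```

```text
[ 0.4325 -0.0723  0.1739] [ 0.2339 -4.8011 -0.162 ] [-0.222  -0.1312  0.0174]
-0.1333044795545538 -0.16184025609925343
yaw 12.524300644070301 origin [0.5525 0.3442] len 0.12034022776916005
ring 0.012415505157027208 0.03368541149381562
collar 0.021712847471243607 0.01038915672719273
clip -0.031590311268738486 -0.0064852311302116454
nose edge at y -0.04 x 0.047000000000000014
nose edge at y -0.02 x 0.047000000000000014
nose edge at y 0 x 0.04600000000000001
nose edge at y 0.02 x 0.04600000000000001
nose edge at y 0.04 x 0.048000000000000015
corner in mat 0.051223025808396855 0.04782514403646397
corner in mat 0.039580368741866295 -0.061556977612511055
corner in mat -0.04026020320710953 0.05756263903756229
corner in mat -0.051902860273640085 -0.05181948261141274
180  85  84  84  85  85  84  83  85  83  84  82  77 117 161 175 191 197 197 194 194 195 196 190  71  85
182  83  84  85  85  84  82  79  86 116 149 150 202 196 195 194 194 194 195 195 195 195 196 199  94  86
184  84  82  80  94 123 162 178 199 152 175 166 146 195 196 195 195 195 195 196 196 199 199 200 105  86
186  87 167 176 197
[... 840 characters left out ...]
 156 163 204 199 202 205 205 205 201 199 196 196 197 197 197 196 195 195 185
204  87  83 110 183 197 198 202 205 204 206 203 200 199 200 198 200 199 196 172 196 193 192 193 193 190
206  86  84  99 156 205 204 203 202 201 201 201 202 200 198 170 199 183 218 221 152 196 193 194 195 198
208  85  85  99 130 202 201 202 203 202 200 198 197 193 215 224 198 180 199 230 174 153 196 195 194 195
210  87  87  97  93 205 200 198 198 198 197 196 195 178 229 230 153 160 204 232 190 124 193 194 197 180
212  84  86  94  79 203 196 196 195 195 194 196 196 190 207 231 219 229 221 201 173 164 161 132 113  88
214  84  86  87  85 168 194 195 196 198 200 199 198 198 185 179 153 139 170 183 164  83  90  88  84  86
```

All three centres are well inside the pan, with every pan corner at least 25 mm inside the mat's edge. One still call to settle the arm, then hand in.

>>> drive_tool(rows=[0,0,0,0,-0.3,0,0,0,0,-0.3,0,0,0,0,-0.3,0,0,0,0,-0.3,0,0,0,0,-0.3])

```text
time: 32.92
eef_pos: [0.4337, -0.0609, 0.1753]
ee_rot: [-0.371, 3.119, 0.0]
wrist_force: [-0.9, 0.2, 0.7]
finger_gap: 0.646
gripper_force: 0.0
```

```bash
python3 -c "
from bench import bot
print(bot.observe()['wrist_force']); print(bot.finish_job())"
```

```text
[-0.8654143   0.1600101   0.74027385]
the job is handed in; nothing more can be done
None
```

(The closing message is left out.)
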